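Right the fallen oil tin and close the tray

TASK

A tin of finishing oil has fallen over in the pull-out tray: first stand it upright on its base in the tray, close up against the tall back wall (touching or less than a finger's width away), and let go of it. Then press the red release lever fully down and push the tray fully home into its dock, with the tin and the wax jar still standing in it. Leave everything else on the bench where it is.

Things in the scene. Friction and masses are not known exactly. Their poses are not given: they have to be found in the camera images.
- tin: Yellow oil tin, black screw cap: body 62 mm diameter, 112 mm long, plus cap 26 mm diameter, 16 mm; 0.2 to 0.45 kg, balanced near mid-length. Origin: centre of its base; z axis from base to cap. Starts lying (free to roll) on the tray floor, base 5 to 40 mm from the tall back wall, cap pointing away from it within 15 degrees. Pinched across its body it can be made to turn between the fingers.
- tin_cap (a point): Centre of the tin's cap top, 128 mm from the centre of the base along the tin's z axis.
- wax_jar: Amber jar with a white lid, 60 mm diameter, 70 mm tall, standing in the tray at its +x (far) side; origin at the centre of its underside, z up the jar. It must stay standing.
- dock: Grey steel dock with rails, fixed to the bench. Origin on the bench surface; z up, y is the direction in which the tray slides home, x points away from the robot across the tray. Its end panel, 75 mm high, stands at y = +235 to 245 mm. The tray's centre is at y = -90 mm when pulled out, +90 mm when home.
- wall_foot (a point): Foot of the tray's tall back wall: on its inner face, mid-width, at the tray's floor (28 mm above the bench). Axes as the dock's: +y homeward into the wall, z up. The blue tray is 310 (x) by 250 (y) mm outside, walls 5 mm; back wall 80 mm above the floor, sides and front 37 mm. Inner face of the front wall at y = -240 mm, of the sides at x = +-150 mm.
- tray_front (a point): On the tray: middle of the outer face of the low front wall, 46 mm above the bench (the wall spans 20 to 65 mm above the bench); push it along +y of the dock to slide the tray home.
- tray (a joint): Slide of the tray: 0 pulled out (locked by the lever's pawl, with about 2 mm of play), 0.18 m fully home against its stop. Runs with about 3 N of friction plus light damping.
- lever (a joint): Red release lever at the robot's side of the dock: 0 up (locking), 0.5 rad fully down on its stop. It is hinged about the dock's x axis; pushed down with about 2 N it stays where it is left; the pawl clears the tray from about 0.35 rad.
- paddle (a point): Centre of the top of the lever's red paddle (30 mm in x, 34 mm in y, 8 mm thick), 195 mm from the dock's middle towards the robot, 85 mm from the lever's hinge, which lies on its +y side 40 mm above the bench. Its top is about 69 mm above the bench when up, 27 mm when fully down.
- sander: Bystander: blue and black round sander, 120 mm diameter, 139 mm tall, origin under its centre.
- glue: Bystander: white glue bottle with red cap, 56 mm diameter, 170 mm tall, origin under its centre.
- sandblock: Bystander: cork sanding block 80 x 55 x 35 mm, origin under its centre.
- spatula0: Bystander: wooden spatula, 280 mm long, lying on the grey mat; origin at its middle, underside.
- spatula1: Bystander: wooden spatula like spatula0.
- spatula2: Bystander: wooden spatula like spatula0.
- brush: Bystander: brush lying on the grey mat.
Not all that is in view belongs to the job. Leave any blue, pink or purple look-alike of the tin alone.

How it is judged:
By the outcome, as a careful person would: the job done as asked, in the order asked, and still so for the second after the job is handed in, with the robot touching nothing.
It also fails if it takes over 72 s, if anything falls off the work surface, if the arm or the gripper's body presses on something with over 40 N, if the wrist force passes 120 N, or if a joint passes its speed limit or range.

ROBOT

A 6-joint arm with a two-finger parallel gripper is mounted at the origin on the work surface. World frame = base frame: x ahead of the robot, y to its left, z up, the work surface at z = 0. Lengths are in mm, angles in rad, forces in N, time in s.
With the tool pointing down it reaches from about 300 to 850 mm from the base axis. Payload 4.2 kg.
Tool frame: the origin (TCP) lies midway between the tips of the shut fingers; the grasp point (between the pads) lies ctrl.tcp_to_grasp behind it (ctrl.tcp_to_grasp is the distance from the TCP to the grasp point, in mm); z points along the fingers, y is the line along which they close (so a half turn about z gives the same grasp; the last joint's range is limited). The gripper opens to 91 mm and grips with 3 to 60 N. Pads are 32 mm wide; open, the fingers measure 118 mm over their backs; the gripper's body (76 mm by 178 mm) begins 60 mm behind the grasp point.
Start: joints at [1.285, 0.32, 1.565, -0, 1.257, -0.02], TCP at [151.043, 554.823, 213.976] pointing down, gripper open.
Joint ranges: [-3.11, 3.11], [-0.84, 2.01], [0.21, 2.61], [-1.34, 4.49], [0.05, 2.63], [-2.56, 2.56]. Speed limits (rad/s): [2.57, 2.57, 3.14, 3.14, 3.14, 3.14].

INTERFACE

Orientations are given as a unit quaternion [w, x, y, z].
In Python, from workcell import ctrl gives the robot as it stands.
- The arm moves only by the tool move_arm, never from a script. Its argument "plan" is a list of rows, each a list of 2 entries, a list of its own where there are three numbers: the shift along the tool's x, y, z in units of 25 mm (1.0 is 25 mm), then the turn, a rotation vector about the tool's x, y, z in units of 5 degrees (1.0 is 5 degrees). In form: [[[x, y, z], [rx, ry, rz]], ...]. A call has 1 to 8 rows; each row is the pose to reach, as a shift and turn from the pose commanded when the call began, along the tool's axes at that moment; what a row does not reach only later rows make up. A row lasts 1/12 s, in which the tool goes at most 41.7 mm and 7.16 degrees, less where a joint would pass 70% of its speed; a pose out of reach is approached as far as the arm can. A call with a gripper value outside its range is refused whole. "hand" is the finger opening in mm, from 0 to 91.2, set as the call begins (left out, the last holds). The fingers move at their own pace and stop on an object; "squeeze" is the grip in N (left out, the last holds). Time passes only in rows, so rows that repeat a pose let the fingers close. It gives the time, the measured TCP pose, the force, the opening and the grip force at its end, in the units of the state.
- ctrl.get_obs(): the state, without advancing time (a new reading comes with each control period).
- ctrl.snapshot(name): name is "scene" or "top" or "wrist"; returns a dict with "img" (480x640x3 uint8, red, green, blue), "intrinsics" (3x3 intrinsics, pixels), "k1" (the pictures are not rectified: a ray, as slopes to the right and down, at radius r is drawn at 1 + k1 r^2 times it, then the intrinsics apply), "rvec" (rotation vector, rad) and "tvec" (3), from world to camera coordinates, as OpenCV has them. Camera axes: x right, y down, z forward; pixel columns grow to the right and rows downward; lengths in mm; the calibration is good to about 2 mm. A picture is of the moment at which its call begins. There is no depth.
- ctrl.close_job(): hands the job in; it is judged then, once.
The state is a dict: "clock": time; "q": joint angles; "joint_vel": joint speeds; "joint_efforts": joint torques, N m; "eef_pos": TCP position; "tcp_rot": TCP orientation; "contact_force": force on the tool from outside, world axes, zero at the start; "wrist_torque": the same for the moment, N m; "opening": finger opening in mm; "grip_force": force on a finger pad.
Only numpy, scipy, OpenCV 4.12 (cv2) and the standard library are available. Lean on these libraries where they do the work, as an engineer would, in place of code of your own. Each camera call takes 0.05 s, during which the arm holds its last target. There are 200 camera calls.

## Working session

There is one attempt and no reset: what is moved stays moved. The work goes in short steps, Python scripts to look and compute and a tool call to move; the robot and the scene stay as the last step left them, time stands still between calls to the robot, and variables do not carry over. Pictures are saved under pics/ and viewed, at most 10 in all, crops included, and the job is handed in when it is done.

Besides the shell and the picture viewer there is one more tool, called after "Request:" as name([rows], argument=value, ...), one row to a line, values as JSON. move_arm: Moves the arm, as the interface text tells. Its arguments: {"type":"object","properties":{"plan":{"type":"array"},"hand":{"type":"number"},"squeeze":{"type":"number"}},"required":["plan"]}

```bash
mkdir -p pics; cat > h.py <<'E'
import numpy as np, cv2
from workcell import ctrl
from scipy.spatial.transform import Rotation as R
def snap(n,f):
    s=ctrl.snapshot(n); cv2.imwrite(f'pics/{f}.png',s['img'][...,::-1]); np.save(f'pics/{f}.npy',s,allow_pickle=True); return s
def load(f): return np.load(f'pics/{f}.npy',allow_pickle=True).item()
def ray(s,u,v):
    K=np.array(s['intrinsics']);d=np.array([(u-K[0,2])/K[0,0],(v-K[1,2])/K[1,1]]);p=d.copy()
    for _ in range(30): p=d/(1+s['k1']*(p@p))
    Rm=cv2.Rodrigues(np.array(s['rvec'],float))[0];t=np.array(s['tvec'],float).ravel()
    return -Rm.T@t, Rm.T@np.array([p[0],p[1],1])
def onz(s,u,v,z):
    c,d=ray(s,u,v); return c+d*(z-c[2])/d[2]
def proj(s,P):
    Rm=cv2.Rodrigues(np.array(s['rvec'],float))[0];c=Rm@np.array(P,float)+np.array(s['tvec'],float).ravel()
    p=c[:2]/c[2];p=p*(1+s['k1']*(p@p));K=np.array(s['intrinsics']);return np.array([K[0,0]*p[0]+K[0,2],K[1,1]*p[1]+K[1,2]])
def tri(s1,a,s2,b):
    c1,d1=ray(s1,*a);c2,d2=ray(s2,*b);A=np.c_[d1,-d2];k=np.linalg.lstsq(A,c2-c1,rcond=None)[0]
    p,q=c1+d1*k[0],c2+d2*k[1];return (p+q)/2,np.linalg.norm(p-q)
def quat2R(q): return R.from_quat([q[1],q[2],q[3],q[0]]).as_matrix()
E
python3 - <<'E'
from h import *
a=snap('scene','s0');b=snap('top','t0');c=snap('wrist','w0')
for s in (a,b,c): print(ray(s,320,240))
cv2.imwrite('pics/st.png',cv2.resize(np.hstack([cv2.imread('pics/s0.png')]),(800,600)))
o=ctrl.get_obs();print(o, ctrl.tcp_to_grasp)
E
```

```text
(array([1529.2951467 ,  282.95956824,  998.74241935]), array([-0.72192059, -0.21583381, -0.65769456]))
(array([3.07976105e+02, 8.58974124e-01, 1.29696211e+03]), array([ 0.15049938, -0.00730542, -0.98858423]))
(array([ 83.18473953, 572.41420304, 384.54349659]), array([ 0.24622625, -0.06958427, -0.96673354]))
{'clock': 0.15, 'q': array([ 1.28502236e+00,  3.20144489e-01,  1.56539030e+00, -2.76300784e-05,
        1.25738748e+00, -1.99995848e-02]), 'joint_vel': array([-2.03649256e-05, -2.29715896e-03, -3.59873422e-03,  6.86451341e-04,
        1.13936863e-03,  4.56195319e-04]), 'joint_efforts': array([ 8.18296176e-04, -4.12773407e+01, -2.32151806e+01,  7.29719899e-02,
        4.34489571e-02, -1.08545503e-04]), 'eef_pos': array([150.92932671, 554.44950222, 213.31703237]), 'tcp_rot': array([-8.82595059e-05,  1.32492168e-01,  9.91183829e-01, -6.59058551e-04]), 'contact_force': array([ 0.8794864 ,  0.31762056, -0.73922719]), 'wrist_torque': array([-0.01798203,  0.02174051, -0.00011273]), 'grip_force': 0.0, 'opening': 90.89104757657078} 18.8
```

View pics/s0.png

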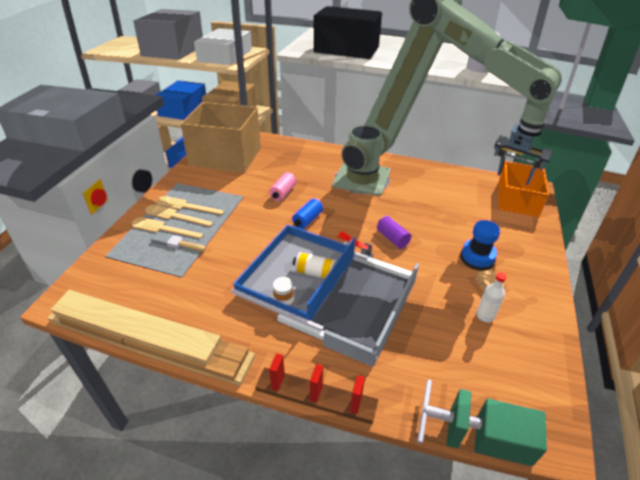

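View pics/t0.png

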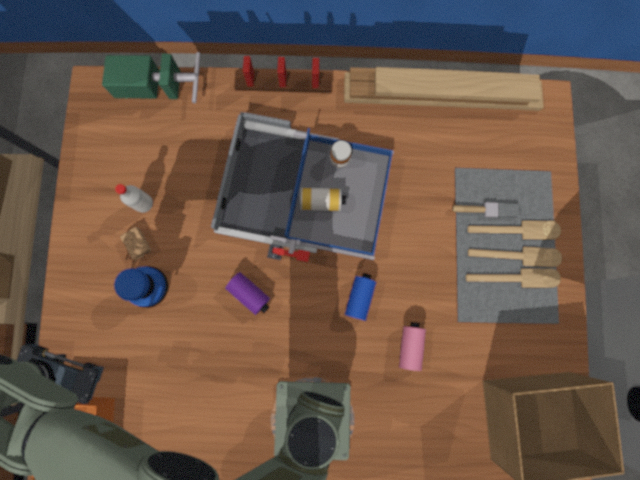

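The yellow tin lies in the tray at top (322,199) and scene (315,265). Look-alikes are blue (361,297), pink (413,346) and purple (248,293) in the top view. I choose the yellow one, next to the amber jar with the white lid at (341,152). The red paddle is near (293,255). Next is a close crop and the measurements.

```bash
python3 - <<'E'
from h import *
t=load('t0');s=load('s0')
a=cv2.resize(t['img'][100:270,205:405],None,fx=4,fy=4,interpolation=cv2.INTER_CUBIC)[:600]
cv2.imwrite('pics/c0.png',cv2.resize(t['img'][105:270,205:405],(720,594),interpolation=cv2.INTER_CUBIC)[...,::-1])
for n,S,box in (('top',t,(100,270,205,405)),('scene',s,(220,360,225,420))):
    hsv=cv2.cvtColor(S['img'],cv2.COLOR_RGB2HSV);
    m0=np.zeros(hsv.shape[:2],np.uint8);m0[box[0]:box[1],box[2]:box[3]]=255
    for nm,lo,hi in (('yellow',(18,120,120),(32,255,255)),('red',(0,180,90),(6,255,255)),('blue',(105,120,40),(122,255,255)),('white',(0,0,190),(179,50,255))):
        m=cv2.inRange(hsv,lo,hi)&m0
        k,_,st,ce=cv2.connectedComponentsWithStats(m)
        for i in range(1,k):
            if st[i,4]>12: 
                c=cv2.findContours((_==i).astype(np.uint8),0,2)[0][0]
                print(n,nm,st[i],ce[i].round(1),[np.round(x,1) for x in cv2.minAreaRect(c)] if len(c)>2 else '')
E
```

```text
top yellow [303 189   8  15 117] [306.4 195.8] [array([306.5, 196. ]), array([14.,  7.]), np.float64(90.0)]
top yellow [330 189   9  22 167] [333.9 199.2] [array([334. , 199.5]), array([21.,  8.]), np.float64(90.0)]
top red [274 249  14   5  42] [280.5 251.2] [array([280.5, 251. ]), array([ 4., 13.]), np.float64(90.0)]
top red [294 251  16  10 106] [301.2 255.3] [array([301.2, 255.3]), array([14.8,  8.5]), np.float64(8.1)]
top blue [285 131  51 107 476] [302.  175.2] [array([299.1, 182.8]), array([ 28.3, 108.2]), np.float64(25.4)]
top blue [351 144  40  13 184] [371.3 149.2] [array([370.7, 148.9]), array([40.7,  5.4]), np.float64(13.2)]
top blue [301 239  74  16 113] [344.2 247.3] [array([337.4, 246.6]), array([73.1, 13.1]), np.float64(1.6)]
top white [326 196   3  11  23] [327.3 200.9] [array([327., 201.]), array([10.,  2.]), np.float64(90.0)]
scene yellow [297 253  11  21 155] [301.5 262.8] [array([301.4, 262.6]), array([ 8.5, 19.8]), np.float64(10.6)]
scene yellow [321 259  12  19 137] [325.9 267.2] [array([325.8, 267.8]), array([ 7.6, 19.9]), np.float64(18.4)]
scene red [338 231 
[... 382 characters left out ...]
y([ 84.6, 104.8]), np.float64(33.7)]
scene white [290 248  34  25 319] [310.  260.5] [array([306.3, 259.7]), array([33.5, 17.2]), np.float64(25.0)]
scene white [355 252  57  24 258] [386.6 265.2] [array([382.5, 263.9]), array([59.8,  5.3]), np.float64(19.7)]
scene white [272 275  20  17 260] [281.4 283.3] [array([281.5, 283. ]), array([16., 19.]), np.float64(90.0)]
scene white [377 312  17  33  67] [385.3 327.9] [array([385.4, 328.2]), array([ 1.8, 35.8]), np.float64(26.6)]
scene white [307 321  16   8  54] [314.5 324.3] [array([314.4, 324.2]), array([16.2,  3.3]), np.float64(23.2)]
scene white [319 331  52  20 109] [342.2 338.9] [array([344.9, 339.7]), array([54. ,  5.9]), np.float64(16.6)]
```

View pics/c0.png

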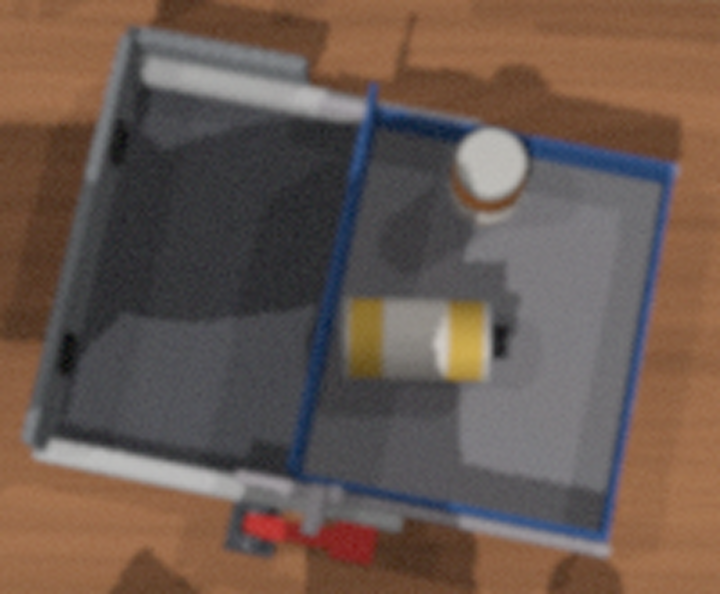

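The crop shows the yellow tin, with its base on the left at crop (345,340) and its black cap at (503,341). The back wall rim runs (373,90)–(295,470) and the front rim (674,165)–(607,540). The paddle is at (350,541).

```bash
cat >> h.py <<'E'
def solve_dock():
    t=load('t0')
    F=lambda x,y,z: onz(t,205+x/3.6,105+y/3.6,z)
    return t,F
E
python3 - <<'E'
from h import *
t,F=solve_dock()
P=dict(fr1=F(674,165,65),fr2=F(607,540,65),bk1=F(373,92,108),bk2=F(296,472,108),paddle=F(350,541,69),base=F(345,340,62),sh=F(492,341,62),capc=F(508,341,62),top=F(420,297,59),bot=F(420,382,59),jar=F(490,163,98),dn1=F(130,33,75),dn2=F(30,440,75))
for k,v in P.items(): print(k,v.round(1))
d=lambda a,b:(np.linalg.norm(P[a]-P[b]).round(1),np.degrees(np.arctan2(*(P[a]-P[b])[[1,0]])).round(1))
print(d('fr1','fr2'),d('bk1','bk2'),d('base','sh'),d('top','bot'),d('dn1','dn2'))
x=(P['fr1']-P['fr2'])/np.linalg.norm(P['fr1']-P['fr2'])+(P['bk1']-P['bk2'])/np.linalg.norm(P['bk1']-P['bk2'])
x[2]=0;x/=np.linalg.norm(x);y=np.array([-x[1],x[0],0])
fm=(P['fr1']+P['fr2'])/2;bm=(P['bk1']+P['bk2'])/2
print('yaw',np.degrees(np.arctan2(x[1],x[0])),'x',x,'y',y,'depth',(bm-fm)@y,(bm-fm)@x)
o=(fm+y*215+bm+y*-35)/2; o=((fm+y*215)+(bm-y*32.5))/2;o[2]=0
print('origin',o)
for k,v in P.items(): print(k,'dock',((v-o)@x).round(1),((v-o)@y).round(1))
s=load('s0')
for k,p in dict(padUp=(-195,-112,69),tinbase=None).items():
  if p: w=o+x*p[0]+y*p[1];w[2]=p[2];print(k,w,proj(t,w),proj(s,w))
np.save('dock.npy',dict(o=o,x=x,y=y),allow_pickle=True)
# cross-check across views : jar lid, yellow bands
print(tri(t,(205+490/3.6,105+163/3.6),s,(281.4,283.3)), tri(t,(301.5,255.3),s,(343.9,235.8)))
E
```

```text
fr1 [ 761.8 -209.8   65. ]
fr2 [ 457.7 -158.1   65. ]
bk1 [797.9  32.2 108. ]
bk2 [497.   80.4 108. ]
paddle [450.9  39.7  69. ]
base [610.4  49.   62. ]
sh [613.  -66.5  62. ]
capc [613.4 -79.1  62. ]
top [647.8  -9.   59. ]
bot [579.1 -10.8  59. ]
jar [746.4 -60.4  98. ]
dn1 [856.3 230.3  75. ]
dn2 [521.4 288.6  75. ]
(np.float64(308.5), np.float64(-9.6)) (np.float64(304.7), np.float64(-9.1)) (np.float64(115.6), np.float64(91.3)) (np.float64(68.8), np.float64(1.5)) (np.float64(339.9), np.float64(-9.9))
yaw -9.372906160065664 x [ 0.98664928 -0.16285942  0.        ] y [0.16285942 0.98664928 0.        ] depth 243.17898100256215 -1.9169342991593945
origin [643.46576548  26.22889411   0.        ]
fr1 dock 155.2 -213.6
fr2 dock -153.3 -212.1
bk1 dock 151.4 31.1
bk2 dock -153.3 29.6
paddle dock -192.2 -18.1
base dock -36.3 17.1
sh dock -14.9 -96.5
capc dock -12.5 -108.8
top dock 10.0 -34.0
bot dock -57.5 -47.0
jar dock 115.7 -68.7
dn1 dock 176.7 236.0
dn2 dock -163.1 239.0
padUp [432.82890033 -52.51823942  69.        ] [335.48002311 262.73630362] [318.10691768 224.07485021]
(array([747.87639095, -61.16771198,  94.65865945]), np.float64(1.3423791919233456)) (array([451.94938397,  42.57497805,  58.02172316]), np.float64(1.155150757695338))
```

```bash
cat >> h.py <<'E'
def go(pos,yaw_y=None,rot=None):
    """print shift/turn for TCP target pos; yaw_y: heading (deg) of tool y with tool down"""
    o=ctrl.get_obs();Rc=quat2R(o['tcp_rot']);sh=Rc.T@(np.array(pos)-o['eef_pos'])/25
    if rot is None:
        if yaw_y is None: rot=Rc
        else:
            a=np.radians(yaw_y);ty=np.array([np.cos(a),np.sin(a),0]);tz=np.array([0,0,-1.]);rot=np.c_[np.cross(ty,tz),ty,tz]
    rv=np.degrees(R.from_matrix(Rc.T@rot).as_rotvec())/5
    print('t',o['clock'],'pos',o['eef_pos'].round(1),'shift',sh.round(2),'turn',rv.round(2),'F',o['contact_force'].round(1),'open',round(o['opening'],1),'grip',o['grip_force'])
E
python3 -c "
from h import *
go((612.5,-40.5,214),1.3)"
```

```text
t 0.15 pos [150.9 554.4 213.3] shift [-24.07 -18.11  -0.  ] turn [-1.000e-02  1.000e-02  1.469e+01] F [ 0.9  0.3 -0.7] open 90.9 grip 0.0
```

Request:
move_arm([
  [[-24.1,-18.1,0],[0,0,14.7]],
  [[-24.1,-18.1,0],[0,0,14.7]],
  [[-24.1,-18.1,0],[0,0,14.7]],
  [[-24.1,-18.1,0],[0,0,14.7]],
  [[-24.1,-18.1,0],[0,0,14.7]],
  [[-24.1,-18.1,0],[0,0,14.7]],
  [[-24.1,-18.1,0],[0,0,14.7]],
  [[-24.1,-18.1,0],[0,0,14.7]],
], hand=91)

```text
clock: 0.82
eef_pos: [356.3, 289.8, 213.9]
tcp_rot: [-0.0, 0.594, 0.805, 0.0]
contact_force: [1.3, 0.8, -0.4]
opening: 91.0
grip_force: 0.0
```

```bash
python3 -c "
from h import *
go((612.5,-40.5,214),1.3)"
```

```text
t 0.8167 pos [356.3 289.8 213.9] shift [-15.65   5.9   -0.  ] turn [ 0.   -0.    3.17] F [ 1.3  0.8 -0.4] open 91.0 grip 0.0
```

Request:
move_arm([
  [[-15.6,5.9,0],[0,0,3.2]],
  [[-15.6,5.9,0],[0,0,3.2]],
  [[-15.6,5.9,0],[0,0,3.2]],
  [[-15.6,5.9,0],[0,0,3.2]],
  [[-15.6,5.9,0],[0,0,3.2]],
  [[-15.6,5.9,0],[0,0,3.2]],
  [[-15.6,5.9,0],[0,0,3.2]],
  [[-15.6,5.9,0],[0,0,3.2]],
])

```text
clock: 1.48
eef_pos: [562.5, 27.7, 213.7]
tcp_rot: [-0.0, 0.698, 0.716, -0.0]
contact_force: [-0.2, 1.6, -0.7]
opening: 91.0
grip_force: 0.0
```

```bash
python3 -c "
from h import *
go((612.5,-40.5,150),1.3)"
```

```text
t 1.4833 pos [562.5  27.7 213.7] shift [-2.78  1.93  2.55] turn [-0.   -0.    0.03] F [-0.2  1.6 -0.7] open 91.0 grip 0.0
```

Request:
move_arm([
  [[-2.8,1.9,2.5],[0,0,0]],
  [[-2.8,1.9,2.5],[0,0,0]],
  [[-2.8,1.9,2.5],[0,0,0]],
  [[-2.8,1.9,2.5],[0,0,0]],
  [[-2.8,1.9,2.5],[0,0,0]],
  [[-2.8,1.9,2.5],[0,0,0]],
])

```text
clock: 1.98
eef_pos: [610.8, -38.5, 151.9]
tcp_rot: [-0.0, 0.698, 0.716, 0.0]
contact_force: [0.2, -0.1, 0.3]
opening: 91.0
grip_force: 0.0
```

```bash
python3 -c "
from h import *
s=snap('wrist','w1')
hsv=cv2.cvtColor(s['img'],cv2.COLOR_RGB2HSV);m=cv2.inRange(hsv,(18,110,90),(32,255,255))
n,l,st,ce=cv2.connectedComponentsWithStats(m)
for i in range(1,n):
  if st[i,4]>150: 
    c=cv2.findContours((l==i).astype(np.uint8),0,2)[0][0];print(st[i],ce[i].round(1));b=cv2.boxPoints(cv2.minAreaRect(c))
    for p in b: print(p.round(0),onz(s,*p,59).round(1))
go((612.5,-40.5,40),1.3)"
```

```text
[ 280  100  104   50 5004] [330.8 124.5]
[280. 100.] [584.2  47.   59. ]
[383. 100.] [645.8  48.6  59. ]
[383. 149.] [647.6  20.1  59. ]
[280. 149.] [584.3  18.4  59. ]
[ 280  231   96   54 4165] [327.3 259.4]
[278. 283.] [583.4 -69.1  59. ]
[280. 231.] [584.4 -33.5  59. ]
[375. 234.] [646.2 -33.9  59. ]
[374. 286.] [647.2 -69.6  59. ]
[  57  298   44   76 1597] [ 74.  335.6]
[ 53. 371.] [ 426.5 -138.7   59. ]
[ 62. 295.] [439.4 -81.4  59. ]
[102. 300.] [465.1 -84.1  59. ]
[ 93. 376.] [ 453.3 -141.8   59. ]
[ 541  298   44   76 1618] [567.3 335.9]
[539. 300.] [758.6 -76.3  59. ]
[579. 295.] [784.5 -72.2  59. ]
[588. 371.] [ 800.4 -128.6   59. ]
[548. 376.] [ 773.4 -133.2   59. ]
[ 299  387  341   26 6694] [479.5 401.8]
[299. 387.] [ 598.3 -147.5   59. ]
[639. 387.] [ 837.6 -139.7   59. ]
[639. 412.] [ 841.7 -159.8   59. ]
[299. 412.] [ 598.6 -168.    59. ]
t 2.0333 pos [611.  -38.1 152.5] shift [-0.1   0.05  4.5 ] turn [ 0.01 -0.    0.05] F [-0.   0.3 -0.3] open 91.6 grip 0.0
```

View pics/w1.png

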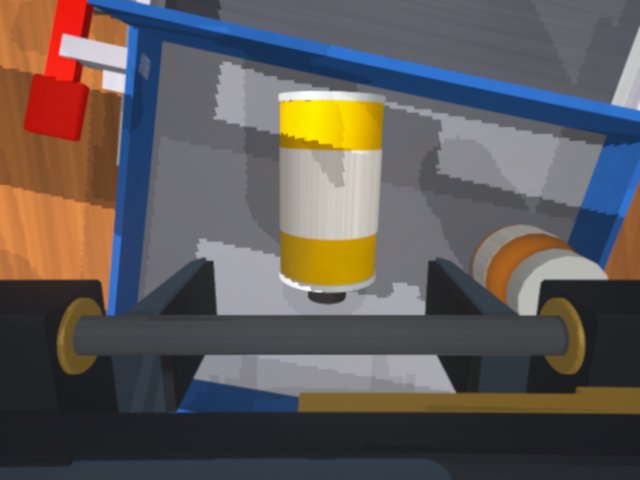

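The wrist view shows the tin centred at column 330, rows 92–290, with the cap at (325,295) between the open fingers and the jar clear to the right. Descend, grip lightly and lift.

Request:
move_arm([
  [[0,0.15,1.5],[0,0,0]],
  [[0,0.15,3],[0,0,0]],
  [[0,0.15,4.5],[0,0,0]],
  [[0,0.15,4.5],[0,0,0]],
  [[0,0.15,4.5],[0,0,0]],
])

```text
clock: 2.45
eef_pos: [613.8, -37.8, 38.9]
tcp_rot: [-0.001, 0.697, 0.717, -0.001]
contact_force: [0.1, 0.4, 0.5]
opening: 91.3
grip_force: 0.0
```

Request:
move_arm([
  [[0,0,0],[0,0,0]],
  [[0,0,0],[0,0,0]],
  [[0,0,0],[0,0,0]],
  [[0,0,0],[0,0,0]],
  [[0,0,0],[0,0,0]],
  [[0,0,0],[0,0,0]],
  [[0,0,0],[0,0,0]],
  [[0,0,0],[0,0,0]],
], hand=50, squeeze=10)

```text
clock: 3.12
eef_pos: [615.6, -39.0, 40.4]
tcp_rot: [0.001, 0.698, 0.716, 0.001]
contact_force: [-1.2, 0.8, 6.9]
opening: 62.3
grip_force: 9.9
```

Request:
move_arm([
  [[0,0,-0.3],[0,0,0]],
  [[0,0,-0.6],[0,0,0]],
  [[0,0,-0.9],[0,0,0]],
  [[0,0,-1.2],[0,0,0]],
  [[0,0,-1.5],[0,0,0]],
  [[0,0,-1.5],[0,0,0]],
])

```text
clock: 3.62
eef_pos: [615.9, -39.1, 78.4]
tcp_rot: [0.001, 0.698, 0.716, 0.001]
contact_force: [0.2, 0.4, -2.2]
opening: 62.0
grip_force: 10.0
```

```bash
python3 - <<'E'
from h import *
s=snap('wrist','w2');b=snap('scene','s2')
i=np.hstack([cv2.resize(s['img'],(400,300)),cv2.resize(b['img'][200:350,225:425],(400,300))])
cv2.imwrite('pics/c2.png',i[...,::-1]);go((614,-90,80),-9.4)
E
```

```text
t 3.7167 pos [614.9 -39.   76.8] shift [-2.04 -0.09 -0.13] turn [ 0.01 -0.    2.18] F [ 1.1 -0.6 -3.3] open 61.9 grip 9.998661428689957
```

View pics/c2.png

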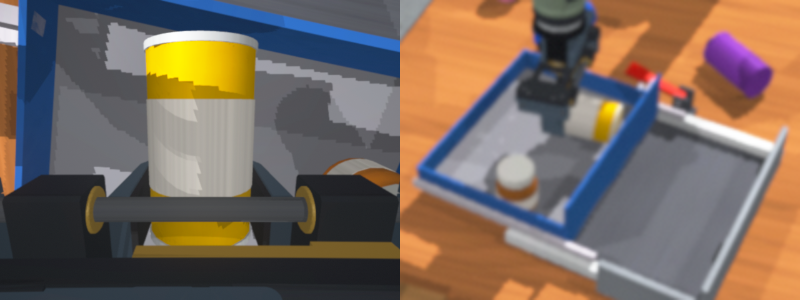

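The tin is held and lifted about 38 mm. In the wrist view the base rim is at about (322,62) in full-size pixels and 181 px wide. I work out its pitch from the rim width.

```bash
cat >> h.py <<'E'
def pitch(s):
    """base height from the tin's rim (top of the yellow/white blob) in the wrist view"""
    hsv=cv2.cvtColor(s['img'],cv2.COLOR_RGB2HSV);m=cv2.inRange(hsv,(18,110,60),(32,255,255));m[300:]=0
    n,l,st,ce=cv2.connectedComponentsWithStats(m)
    i=[i for i in range(1,n) if st[i,4]>800]; i=min(i,key=lambda i:st[i,1])
    x,y,w,h=st[i,:4]; c1,d1=ray(s,x,y+6);c2,d2=ray(s,x+w,y+6)
    k=62/np.linalg.norm(d1-d2); return st[i],c1.round(1),(c1+(d1+d2)/2*k).round(1)
E
python3 - <<'E'
from h import *
for f in ('w1','w2'): print(f,pitch(load(f)))
E
```

```text
w1 (array([ 280,  100,  104,   50, 5004], dtype=int32), array([609. ,  31. , 323.2]), array([615.4,  44.4,  60.5]))
w2 (array([  232,    65,   178,    94, 15572], dtype=int32), array([613.5,  30.5, 249.7]), array([613.6,  49.8,  92.9]))
```

```bash
cat >> h.py <<'E'
D=np.load('dock.npy',allow_pickle=True).item()
def gd(gx,gy,gz,tilt,yaw=None):
    """grasp point in dock coords, tool tilt deg (body leaning to +y)"""
    x,y,z=D['x'],D['y'],np.array([0,0,1.])
    R0=np.c_[-y,x,-z]
    R0=R.from_rotvec(-x*np.radians(tilt)).as_matrix()@R0
    g=D['o']+x*gx+y*gy+z*gz
    go(g+R0[:,2]*18.8,rot=R0)
def gp():
    o=ctrl.get_obs();Rc=quat2R(o['tcp_rot']);g=o['eef_pos']-Rc[:,2]*18.8
    d=g-D['o'];print('grasp dock',(d@D['x']).round(1),(d@D['y']).round(1),g[2].round(1),'tool z dock y,z',(Rc[:,2]@D['y']).round(3),Rc[2,2].round(3))
E
python3 - <<'E'
from h import *
gp();gd(-20,-80,130,0);gd(-20,-80,130,45)
E
```

```text
grasp dock -17.6 -69.0 95.6 tool z dock y,z 0.0 -1.0Traceback (most recent call last):
  File "<stdin>", line 2, in <module>
  File "h.py", line 48, in gd
    go(g+R0[:,2]*18.8,rot=R0)
    ~~^^^^^^^^^^^^^^^^^^^^^^^
  File "h.py", line 32, in go
    rv=np.degrees(R.from_matrix(Rc.T@rot).as_rotvec())/5
                  ~~~~~~~~~~~~~^^^^^^^^^^
  File "scipy/spatial/transform/_rotation.pyx", line 1143, in scipy.spatial.transform._rotation.Rotation.from_matrix
ValueError: Non-positive determinant (left-handed or null coordinate frame) in rotation matrix 0: [[-9.82126048e-01 -1.88224403e-01  3.15359634e-06]
 [-1.88224354e-01  9.82125784e-01 -7.32986557e-04]
 [-1.34868729e-04  7.20478775e-04  9.99999731e-01]].
```

```bash
sed -i 's/np.c_\[-y,x,-z\]/np.c_[y,x,-z]/' h.py; python3 - <<'E'
from h import *
gd(-20,-80,135,0);gd(-20,-80,130,45)
E
```

```text
t 3.7167 pos [614.9 -39.   76.8] shift [-0.41 -0.18 -1.57] turn [ 0.01 -0.    2.17] F [ 1.1 -0.6 -3.3] open 61.9 grip 9.998661428689957
t 3.7167 pos [614.9 -39.   76.8] shift [-0.94 -0.28 -1.59] turn [ 0.86 -8.97  2.05] F [ 1.1 -0.6 -3.3] open 61.9 grip 9.998661428689957
```

Request:
move_arm([
  [[0,0,-1.2],[0,0,0]],
  [[-0.4,-0.2,-1.6],[0,0,1]],
  [[-0.4,-0.2,-1.6],[0,0,2.1]],
  [[-0.5,-0.2,-1.6],[0,-1,2.1]],
  [[-0.6,-0.2,-1.6],[0.2,-2.3,2.1]],
  [[-0.7,-0.25,-1.6],[0.4,-3.6,2.1]],
  [[-0.8,-0.3,-1.6],[0.5,-4.9,2.1]],
  [[-0.8,-0.3,-1.6],[0.6,-6.2,2.1]],
])

```text
clock: 4.38
eef_pos: [608.0, -59.2, 117.0]
tcp_rot: [0.175, 0.734, 0.623, -0.206]
contact_force: [-1.3, 0.2, -3.7]
opening: 62.0
grip_force: 10.0
```

```bash
python3 - <<'E'
from h import *
gp();gd(-20,-80,130,45);s=snap('wrist','w3');print(pitch(s))
E
```

```text
grasp dock -21.1 -80.3 133.0 tool z dock y,z -0.52 -0.854
t 4.3833 pos [608.  -59.2 117. ] shift [-0.11  0.04  0.08] turn [ 0.01 -2.73 -0.  ] F [-1.3  0.2 -3.7] open 62.0 grip 9.996727108955383
(array([  243,    65,   155,    91, 11372], dtype=int32), array([632.1,  87. , 226.8]), array([620. ,  13.3,  61.5]))
```

Request:
move_arm([
  [[-0.1,0,0],[0,-1.3,0]],
  [[-0.1,0,0],[0,-2.6,0]],
  [[-0.1,0,0],[0,-2.6,0]],
  [[-0.1,0,0],[0,-2.6,0]],
])

```text
clock: 4.77
eef_pos: [607.0, -60.2, 115.7]
tcp_rot: [0.24, 0.706, 0.602, -0.286]
contact_force: [-0.1, -0.9, -2.4]
opening: 61.7
grip_force: 10.0
```

```bash
python3 - <<'E'
from h import *
gp();s=snap('wrist','w4');print(pitch(s));b=snap('scene','s4')
i=np.hstack([cv2.resize(s['img'],(400,300)),cv2.resize(b['img'][180:330,225:425],(400,300),interpolation=cv2.INTER_CUBIC)])
cv2.imwrite('pics/c4.png',i[...,::-1])
E
```

```text
grasp dock -21.9 -78.2 129.2 tool z dock y,z -0.694 -0.72
(array([  244,    66,   154,    90, 11096], dtype=int32), array([634.5, 105.9, 190.5]), array([616.3,  -2.4,  44.8]))
```

View pics/c4.png

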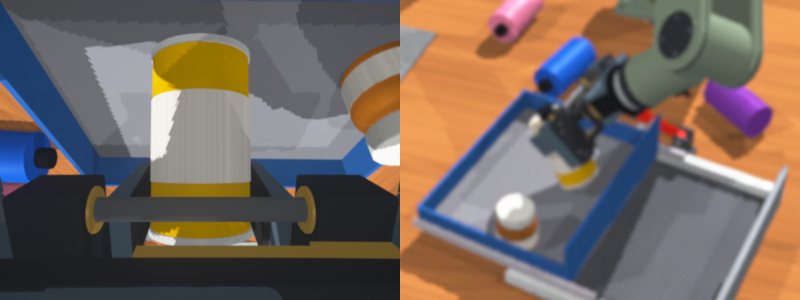

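The tin has pivoted in the grip: it leans about 28° from vertical, with the base edge about at the floor. The wrist view has the base rim at (320,62) in full-size pixels. Now I swing the grip along an arc about that edge.

```bash
python3 - <<'E'
from h import *
for p in ((-70,129),(-60,128.5),(-50,127),(-40,125),(-32,123),(-26,122)): gd(-22,*p,44)
E
```

```text
t 4.8667 pos [607.5 -61.8 118. ] shift [ 0.35 -0.03 -0.2 ] turn [-0.01 -0.01  0.01] F [-0.2  0.8 -3.4] open 61.8 grip 9.999642670154572
t 4.8667 pos [607.5 -61.8 118. ] shift [ 0.65 -0.03 -0.46] turn [-0.01 -0.01  0.01] F [-0.2  0.8 -3.4] open 61.8 grip 9.999642670154572
t 4.8667 pos [607.5 -61.8 118. ] shift [ 0.98 -0.03 -0.69] turn [-0.01 -0.01  0.01] F [-0.2  0.8 -3.4] open 61.8 grip 9.999642670154572
t 4.8667 pos [607.5 -61.8 118. ] shift [ 1.32 -0.03 -0.91] turn [-0.01 -0.01  0.01] F [-0.2  0.8 -3.4] open 61.8 grip 9.999642670154572
t 4.8667 pos [607.5 -61.8 118. ] shift [ 1.61 -0.03 -1.08] turn [-0.01 -0.01  0.01] F [-0.2  0.8 -3.4] open 61.8 grip 9.999642670154572
t 4.8667 pos [607.5 -61.8 118. ] shift [ 1.81 -0.03 -1.22] turn [-0.01 -0.01  0.01] F [-0.2  0.8 -3.4] open 61.8 grip 9.999642670154572
```

Request:
move_arm([
  [[0.35,0,-0.2],[0,0,0]],
  [[0.65,0,-0.45],[0,0,0]],
  [[1.0,0,-0.7],[0,0,0]],
  [[1.3,0,-0.9],[0,0,0]],
  [[1.6,0,-1.1],[0,0,0]],
  [[1.8,0,-1.2],[0,0,0]],
  [[1.8,0,-1.2],[0,0,0]],
])

```text
clock: 5.45
eef_pos: [616.4, -8.3, 109.0]
tcp_rot: [0.244, 0.706, 0.6, -0.287]
contact_force: [-1.7, 0.2, 4.8]
opening: 61.7
grip_force: 10.0
```

```bash
python3 - <<'E'
from h import *
gp();s=snap('wrist','w5');print(pitch(s));b=snap('scene','s5');print(ctrl.get_obs()['contact_force'])
p=pitch(s)[2]-D['o'];print(p@D['x'],p@D['y'])
E
```

```text
grasp dock -21.1 -25.4 122.5 tool z dock y,z -0.698 -0.716
(array([ 242,  286,  158,   14, 2009], dtype=int32), array([643.7, 158.3, 182.9]), array([619.4,   8. , 115.5]))
[-1.6871875  -0.26612802  5.84708745]
-20.77572322091151 -21.904861866035894
```

```bash
python3 - <<'E'
from h import *
s=load('w5');b=load('s5')
i=np.hstack([cv2.resize(s['img'],(400,300)),cv2.resize(b['img'][180:330,225:425],(400,300),interpolation=cv2.INTER_CUBIC)])
cv2.imwrite('pics/c5.png',i[...,::-1])
E
```

```text
(no output)
```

View pics/c5.png

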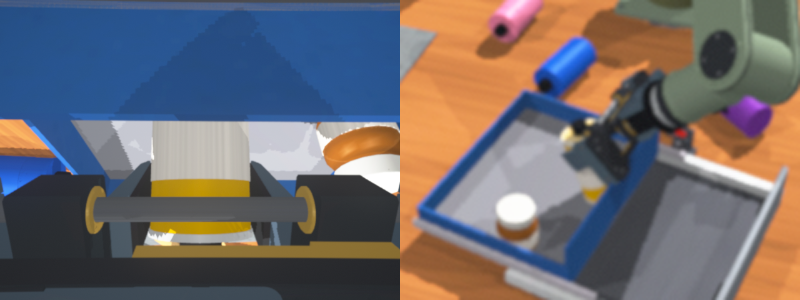

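```bash
python3 - <<'E'
from h import *
s=load('s5');W=lambda x,y,z:D['o']+D['x']*x+D['y']*y+np.array([0,0,z])
hsv=cv2.cvtColor(s['img'],cv2.COLOR_RGB2HSV);m=cv2.inRange(hsv,(18,90,70),(32,255,255));m[:225]=0;m[300:]=0;m[:,:290]=0;m[:,345:]=0
n,l,st,ce=cv2.connectedComponentsWithStats(m);print([(a.tolist(),c.round(1)) for a,c in zip(st[1:],ce[1:]) if a[4]>5])
for y in(-35,-25,-15): print(y,[proj(s,W(-21+dx,y+dy,28)).round(1) for dx,dy in((0,31),(31,0),(22,22),(0,-31),(-31,0))],'base', proj(s,W(-21,y,140)).round(1),'top')
cv2.imwrite('pics/c6.png',cv2.resize(s['img'][235:300,280:360],(800,600)[:2],interpolation=cv2.INTER_CUBIC)[...,::-1])
E
```

```text
[([332, 227, 7, 6, 19], array([335.3, 229. ])), ([337, 241, 5, 6, 14], array([338.9, 243.8])), ([308, 244, 7, 6, 18], array([310.8, 246.7])), ([317, 245, 3, 3, 6], array([317.8, 246.2])), ([316, 273, 12, 8, 56], array([321.2, 276.2]))]
-35 [array([323.7, 276.2]), array([310.1, 279.3]), array([317.9, 279.8]), array([305.9, 269.6]), array([319.2, 266.7])] base [315. 246.] top
-25 [array([326.6, 277.3]), array([313. , 280.4]), array([320.8, 280.9]), array([308.8, 270.7]), array([322.1, 267.7])] base [318.  247.1] top
-15 [array([329.5, 278.3]), array([315.9, 281.5]), array([323.7, 282. ]), array([311.6, 271.7]), array([324.9, 268.7])] base [321.1 248.2] top
```

View pics/c6.png

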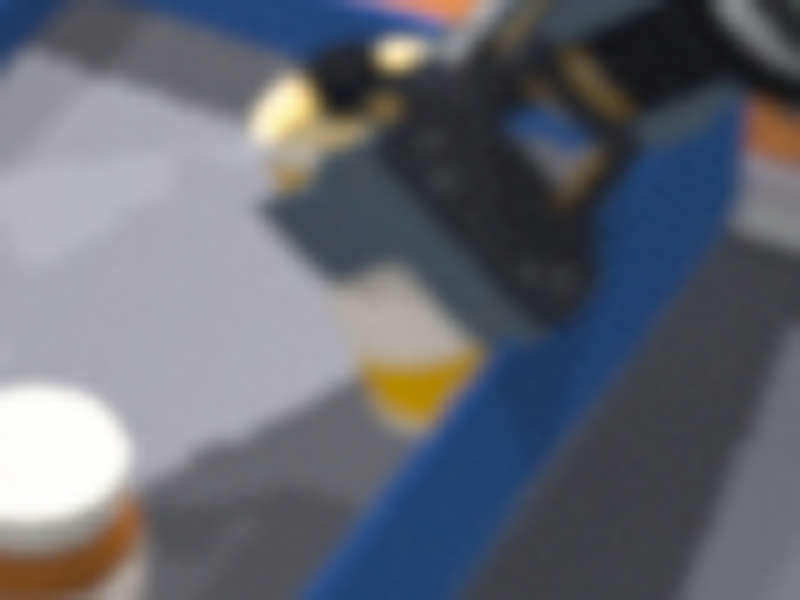

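The crop shows the tin still leaning about 22–25°: shoulder at (255,130), base at (400,420) in crop pixels. The base has slid against the wall. Pushing the grip toward the wall should bring it upright.

```bash
python3 - <<'E'
from h import *
for p in ((-15,122.5),(-4,122.5),(0,122)): gd(-22,*p,44)
E
```

```text
t 5.55 pos [616.3  -8.6 109. ] shift [ 0.31 -0.03 -0.3 ] turn [0.01 0.03 0.02] F [-1.7 -0.3  5.8] open 62.0 grip 10.000542104244232
t 5.55 pos [616.3  -8.6 109. ] shift [ 0.62 -0.03 -0.61] turn [0.01 0.03 0.02] F [-1.7 -0.3  5.8] open 62.0 grip 10.000542104244232
t 5.55 pos [616.3  -8.6 109. ] shift [ 0.75 -0.03 -0.7 ] turn [0.01 0.03 0.02] F [-1.7 -0.3  5.8] open 62.0 grip 10.000542104244232
```

Request:
move_arm([
  [[0.1,0,-0.1],[0,0,0]],
  [[0.2,0,-0.2],[0,0,0]],
  [[0.3,0,-0.3],[0,0,0]],
  [[0.4,0,-0.4],[0,0,0]],
  [[0.5,0,-0.5],[0,0,0]],
  [[0.6,0,-0.6],[0,0,0]],
  [[0.7,0,-0.65],[0,0,0]],
  [[0.7,0,-0.65],[0,0,0]],
])

```text
clock: 6.22
eef_pos: [620.0, 15.9, 106.5]
tcp_rot: [0.242, 0.706, 0.601, -0.286]
contact_force: [0.1, -1.0, -2.7]
opening: 61.9
grip_force: 10.0
```

```bash
cat >> h.py <<'E'
def crop(name,f,box,out):
    s=snap(name,f);y0,y1,x0,x1=box
    cv2.imwrite(f'pics/{out}.png',cv2.resize(s['img'][y0:y1,x0:x1],(640,480),interpolation=cv2.INTER_CUBIC)[...,::-1])
    return s
E
python3 - <<'E'
from h import *
gp();crop('scene','s7',(235,295,280,360),'c7');print(ctrl.get_obs()['contact_force'])
E
```

```text
grasp dock -21.5 -1.0 120.0 tool z dock y,z -0.695 -0.719
[-0.78850826 -0.4823312  -3.22870593]
```

View pics/c7.png

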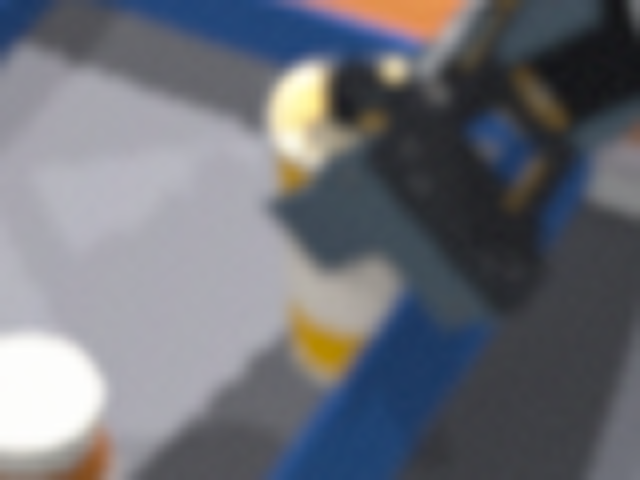

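Request:
move_arm([
  [[0.03,0,0.03],[0,0,0]],
  [[0.05,0,0.05],[0,0,0]],
  [[0.08,0,0.08],[0,0,0]],
  [[0.08,0,0.08],[0,0,0]],
  [[0.08,0,0.08],[0,0,0]],
])

```text
clock: 6.68
eef_pos: [620.0, 15.2, 105.2]
tcp_rot: [0.243, 0.706, 0.6, -0.286]
contact_force: [-0.2, 2.7, 2.7]
opening: 62.3
grip_force: 10.0
```

```bash
cat >> h.py <<'E'
def lean(f):
    """left silhouette of the tin in the scene view: column of tin's leftmost bright/yellow pixel per row"""
    s=snap('scene',f);hsv=cv2.cvtColor(s['img'],cv2.COLOR_RGB2HSV)
    print([(r,hsv[r,308:332,1].tolist()) for r in (248,252,256,268,272,275,278)])
E
python3 - <<'E'
from h import *
gp();print(ctrl.get_obs()['contact_force'])
s=snap('scene','s8');hsv=cv2.cvtColor(s['img'],cv2.COLOR_RGB2HSV)
for f in ('s5','s7','s8'):
  h=cv2.cvtColor(load(f)['img'],cv2.COLOR_RGB2HSV);m=cv2.inRange(h,(14,70,70),(34,255,255))
  print(f,[(r,np.where(m[r,300:335])[0][:1]+300,(np.where(m[r,300:335])[0][-1:]+300)) for r in list(range(244,260,2))+list(range(268,284,2))])
W=lambda x,y,z:D['o']+D['x']*x+D['y']*y+np.array([0,0,z])
a=np.linspace(0,2*np.pi,90)
for z in(28,40,120,140): print(z,min(proj(s,W(-21.5+31*np.cos(t),-1+31*np.sin(t),z))[0] for t in a).round(1), proj(s,W(-21.5,-1,z)).round(1))
E
```

```text
grasp dock -21.4 -1.7 118.7 tool z dock y,z -0.695 -0.719
[-0.23943793  2.70768228  2.70184202]
s5 [(244, array([309]), array([311])), (246, array([309]), array([319])), (248, array([308]), array([315])), (250, array([311]), array([313])), (252, array([], dtype=int64), array([], dtype=int64)), (254, array([308]), array([309])), (256, array([], dtype=int64), array([], dtype=int64)), (258, array([], dtype=int64), array([], dtype=int64)), (268, array([], dtype=int64), array([], dtype=int64)), (270, array([], dtype=int64), array([], dtype=int64)), (272, array([], dtype=int64), array([], dtype=int64)), (274, array([316]), array([327])), (276, array([316]), array([325])), (278, array([317]), array([324])), (280, array([319]), array([322])), (282, array([], dtype=int64), array([], dtype=int64))]
s7 [(244, array([], dtype=int64), array([], dtype=int64)), (246, array([318]), array([321])), (248, array([316]), array([321])), (250, array([316]), array([327])), (252, array([], dtype=int64), array([], dtype=int64)), (254, array([], dtype=int64), array([], dtype=int64)), (256, array([315]), array(
[... 481 characters left out ...]
ype=int64), array([], dtype=int64)), (248, array([319]), array([321])), (250, array([324]), array([328])), (252, array([321]), array([323])), (254, array([320]), array([321])), (256, array([315]), array([317])), (258, array([315]), array([317])), (268, array([], dtype=int64), array([], dtype=int64)), (270, array([], dtype=int64), array([], dtype=int64)), (272, array([], dtype=int64), array([], dtype=int64)), (274, array([316]), array([317])), (276, array([316]), array([322])), (278, array([316]), array([324])), (280, array([318]), array([323])), (282, array([], dtype=int64), array([], dtype=int64))]
28 314.6 [324.6 276.4]
40 314.6 [324.7 273.7]
120 314.7 [325.3 254.6]
140 314.8 [325.4 249.5]
```

The left silhouette is at column 315–316 at both heights, where an upright tin would give 314.7, so it is upright to within about 2°. Seat it with a bit more press, then open.

Request:
move_arm([
  [[0.04,0,0.04],[0,0,0]],
  [[0.07,0,0.07],[0,0,0]],
  [[0.07,0,0.07],[0,0,0]],
  [[0.07,0,0.07],[0,0,0]],
])

```text
clock: 7.07
eef_pos: [620.0, 14.7, 104.8]
tcp_rot: [0.244, 0.706, 0.6, -0.287]
contact_force: [-2.0, 4.5, 10.4]
opening: 61.5
grip_force: 10.0
```

Request:
move_arm([
  [[0,0,0],[0,0,0]],
  [[0,0,0],[0,0,0]],
  [[0,0,0],[0,0,0]],
  [[0,0,0],[0,0,0]],
  [[0,0,0],[0,0,0]],
  [[0,0,0],[0,0,0]],
], hand=74)

```text
clock: 7.57
eef_pos: [619.9, 14.7, 101.8]
tcp_rot: [0.242, 0.706, 0.6, -0.287]
contact_force: [0.1, 0.2, 0.5]
opening: 73.9
grip_force: 0.0
```

```bash
python3 - <<'E'
from h import *
gp();print(ctrl.get_obs()['contact_force'])
snap('scene','s9');t=snap('top','t9')
h=cv2.cvtColor(load('s9')['img'],cv2.COLOR_RGB2HSV);m=cv2.inRange(h,(14,70,70),(34,255,255))
print([(r,(np.where(m[r,300:335])[0][:1]+300).tolist(),(np.where(m[r,300:335])[0][-1:]+300).tolist()) for r in list(range(244,260,2))+list(range(272,284,2))])
gd(-21.5,35,155,44)
E
```

```text
grasp dock -21.4 -2.1 115.3 tool z dock y,z -0.696 -0.718
[0.07495823 0.2328007  0.49607416]
[(244, [], []), (246, [323], [334]), (248, [319], [334]), (250, [319], [323]), (252, [321], [326]), (254, [319], [321]), (256, [317], [318]), (258, [317], [318]), (272, [], []), (274, [317], [317]), (276, [316], [320]), (278, [316], [323]), (280, [318], [323]), (282, [320], [321])]
t 7.6667 pos [619.9  14.8 102. ] shift [-0.04 -0.01 -2.17] turn [-0.    0.02  0.02] F [ 0.3 -0.5 -0.1] open 74.4 grip 0.0
```

Request:
move_arm([
  [[0,0,-0.4],[0,0,0]],
  [[0,0,-1],[0,0,0]],
  [[0,0,-1.7],[0,0,0]],
  [[0,0,-2.6],[0,0,0]],
  [[0,0,-3.6],[0,0,0]],
  [[0,0,-4.6],[0,0,0]],
  [[0,0,-5],[0,0,0]],
  [[0,0,-5],[0,0,0]],
])

```text
clock: 8.33
eef_pos: [635.2, 102.8, 193.8]
tcp_rot: [0.243, 0.707, 0.601, -0.284]
contact_force: [-0.4, -0.5, -0.9]
opening: 73.9
grip_force: 0.0
```

```bash
python3 - <<'E'
from h import *
gp();s=snap('scene','s10')
h=cv2.cvtColor(s['img'],cv2.COLOR_RGB2HSV);m=cv2.inRange(h,(14,70,70),(34,255,255))
print([(r,(np.where(m[r,300:345])[0][:1]+300).tolist(),(np.where(m[r,300:345])[0][-1:]+300).tolist()) for r in list(range(238,284,3))])
W=lambda x,y,z:D['o']+D['x']*x+D['y']*y+np.array([0,0,z])
# black cap: dark pixels near expected cap top
print(proj(s,W(-21.5,-2,156)), proj(s,W(-21.5,-2,140)))
k=cv2.inRange(h,(0,0,0),(179,255,45));k[:225]=0;k[262:]=0;k[:,:310]=0;k[:,340:]=0
n,l,st,ce=cv2.connectedComponentsWithStats(k);print(st[1:].tolist(),ce[1:].round(1).tolist())
# above paddle: pose
p=D['o']+D['x']*-195+D['y']*-18;print(p);p[2]=110;go(p,rot=None,yaw_y=-9.4)
E
```

```text
grasp dock -20.7 87.2 207.3 tool z dock y,z -0.694 -0.72
[(238, [], []), (241, [], []), (244, [], []), (247, [321], [336]), (250, [319], [337]), (253, [320], [334]), (256, [317], [337]), (259, [317], [337]), (262, [318], [335]), (265, [323], [331]), (268, [], []), (271, [], []), (274, [317], [317]), (277, [316], [323]), (280, [318], [322]), (283, [], [])]
[325.23876382 245.34242417] [325.12189939 249.43763825]
[[325, 248, 4, 4, 11]] [[326.4, 249.6]]
[448.13768553  40.22679331   0.        ]
t 8.3833 pos [634.4 101.5 192.4] shift [-0.31 -6.96  4.88] turn [0.01 8.81 0.03] F [ 0.3 -0.1  0.5] open 74.2 grip 0.0
```

The tin stands: cap at (326,250), columns 317–337, about touching the wall. Now to the lever, with the fingers shut.

```bash
python3 - <<'E'
from h import *
p=D['o']+D['x']*-195+D['y']*-25;p[2]=190;go(p,-9.4)
E
```

```text
t 8.3833 pos [634.4 101.5 192.4] shift [-2.73 -6.96  2.78] turn [0.01 8.81 0.03] F [ 0.3 -0.1  0.5] open 74.2 grip 0.0
```

Request:
move_arm([
  [[0,-1.6,0],[0,1.2,0]],
  [[0,-3.2,0],[0,2.5,0]],
  [[-0.5,-4.8,0.5],[0,4,0]],
  [[-1,-6.2,1],[0,5.4,0]],
  [[-1.7,-7,1.8],[0,6.8,0]],
  [[-2.7,-7,2.8],[0,8.2,0]],
  [[-2.7,-7,2.8],[0,8.8,0]],
  [[-2.7,-7,2.8],[0,8.8,0]],
], hand=0)

```text
clock: 9.05
eef_pos: [443.0, 28.8, 188.5]
tcp_rot: [-0.0, 0.765, 0.644, -0.001]
contact_force: [0.4, 0.2, -0.1]
opening: 23.9
grip_force: 0.0
```

```bash
python3 - <<'E'
from h import *
gp();s=snap('wrist','w11')
h=cv2.cvtColor(s['img'],cv2.COLOR_RGB2HSV);m=cv2.inRange(h,(0,180,70),(6,255,255))
n,l,st,ce=cv2.connectedComponentsWithStats(m)
for i in range(1,n):
  if st[i,4]>100:
    c=cv2.findContours((l==i).astype(np.uint8),0,2)[0][0]
    print(st[i]); 
    for b in cv2.boxPoints(cv2.minAreaRect(c)):
      q=onz(s,*b,68)-D['o'];print(b.round(0),(q@D['x']).round(1),(q@D['y']).round(1))
p=D['o']+D['x']*-195+D['y']*-25;p[2]=80;go(p,-9.4)
E
```

```text
grasp dock -198.2 -30.1 207.3 tool z dock y,z -0.001 -1.0
[ 311   86   43  150 3980]
[311.  86.] -204.1 66.3
[353.  86.] -176.6 66.1
[353. 235.] -175.3 -34.5
[311. 235.] -205.3 -34.3
t 9.1 pos [444.   30.4 188.4] shift [0.15 0.11 4.33] turn [-0.03  0.03 -0.06] F [ 0.3 -0.1  0.2] open 19.6 grip 0.0
```

Request:
move_arm([
  [[0.15,0.2,1.5],[0,0,0]],
  [[0.15,0.2,3],[0,0,0]],
  [[0.15,0.2,4.2],[0,0,0]],
  [[0.15,0.2,4.6],[0,0,0]],
  [[0.15,0.2,5.0],[0,0,0]],
  [[0.15,0.2,5.4],[0,0,0]],
  [[0.15,0.2,5.8],[0,0,0]],
  [[0.15,0.2,6.1],[0,0,0]],
])

```text
clock: 9.77
eef_pos: [450.4, 36.9, 34.6]
tcp_rot: [-0.001, 0.761, 0.648, -0.002]
contact_force: [-0.3, 0.9, 1.9]
opening: 0.3
grip_force: 0.9
```

Request:
move_arm([
  [[0,0,0.15],[0,0,0]],
  [[0,0,0.3],[0,0,0]],
  [[0,0,0.35],[0,0,0]],
  [[0,0,0.35],[0,0,0]],
])

```text
clock: 10.1
eef_pos: [450.7, 36.9, 29.6]
tcp_rot: [-0.001, 0.762, 0.647, -0.001]
contact_force: [-7.1, 2.6, 22.4]
opening: 0.7
grip_force: 11.1
```

Request:
move_arm([
  [[0,0,-0.6],[0,0,0]],
  [[0,0,-1.6],[0,0,0]],
  [[0,0,-3],[0,0,0]],
  [[0,0,-4.5],[0,0,0]],
  [[0,0,-6],[0,0,0]],
  [[0,0,-6.6],[0,0,0]],
  [[0,0,-6.6],[0,0,0]],
])

```text
clock: 10.68
eef_pos: [454.0, 36.5, 196.7]
tcp_rot: [0.003, 0.762, 0.648, 0.003]
contact_force: [0.3, 0.9, -0.6]
opening: 0.7
grip_force: 0.0
```

```bash
python3 - <<'E'
from h import *
gp();s=snap('wrist','w12')
h=cv2.cvtColor(s['img'],cv2.COLOR_RGB2HSV);m=cv2.inRange(h,(0,180,70),(6,255,255))
n,l,st,ce=cv2.connectedComponentsWithStats(m)
for i in range(1,n):
  if st[i,4]>100:
    c=cv2.findContours((l==i).astype(np.uint8),0,2)[0][0]
    print(st[i]); 
    for b in cv2.boxPoints(cv2.minAreaRect(c)):
     for z in (27,35,68):
      q=onz(s,*b,z)-D['o'];print(b.round(0),z,(q@D['x']).round(1),(q@D['y']).round(1))
b=snap('scene','s12');t=snap('top','t12')
# tray front push pose
for y,z in ((-300,190),(-260,33)):
  p=D['o']+D['x']*-15+D['y']*y;p[2]=z;print(p);go(p,-9.4)
# predicted paddle
W=lambda x,y,z:D['o']+D['x']*x+D['y']*y+np.array([0,0,z])
print('pred down',proj(s,W(-190,-21-17,27)),'pred up',proj(s,W(-190,-17-17,68)))
E
```

```text
grasp dock -188.8 -20.7 215.5 tool z dock y,z 0.0 -1.0
[ 298  105   37  129 3055]
[298. 105.] 27 -204.9 66.5
[298. 105.] 35 -204.6 66.1
[298. 105.] 68 -203.1 64.3
[334. 105.] 27 -177.1 66.5
[334. 105.] 35 -177.4 66.1
[334. 105.] 68 -178.6 64.4
[334. 233.] 27 -176.0 -35.5
[334. 233.] 35 -176.3 -33.5
[334. 233.] 68 -177.7 -25.3
[298. 233.] 27 -206.1 -35.5
[298. 233.] 35 -205.7 -33.5
[298. 233.] 68 -204.2 -25.3
[ 579.80820112 -267.32299994  190.        ]
t 10.8333 pos [450.3  36.2 191.4] shift [-11.14   7.07   0.06] turn [-0.04  0.03  0.02] F [-0.   0.2  0.4] open 0.6 grip 0.0
[ 586.3225778  -227.85702856   33.        ]
t 10.8333 pos [450.3  36.2 191.4] shift [-9.53  7.1   6.33] turn [-0.04  0.03  0.02] F [-0.   0.2  0.4] open 0.6 grip 0.0
pred down [317.26546972 235.93576857] pred up [317.26190884 244.36811028]
```

The red blob fits the paddle down: 30 mm wide at z=27, lower edge at row 233. Now around to the front wall.

Request:
move_arm([
  [[-9.9,7.3,0],[0,0,0]],
  [[-9.9,7.3,0],[0,0,0]],
  [[-9.9,7.3,0],[0,0,0]],
  [[-9.9,7.3,0],[0,0,0]],
  [[-9.9,7.3,0],[0,0,0]],
  [[-9.9,7.3,0],[0,0,0]],
  [[-9.9,7.3,0],[0,0,0]],
  [[-9.9,7.3,0],[0,0,0]],
])

```text
clock: 11.5
eef_pos: [592.2, -242.3, 189.2]
tcp_rot: [-0.001, 0.763, 0.646, -0.002]
contact_force: [0.7, -0.2, 1.4]
opening: 0.6
grip_force: 0.0
```

```bash
python3 - <<'E'
from h import *
gp()
p=D['o']+D['x']*-5+D['y']*-262;p[2]=38;go(p,-9.4)
s=load('s12');t=load('t12')
h=cv2.cvtColor(s['img'],cv2.COLOR_RGB2HSV);m=cv2.inRange(h,(14,70,70),(34,255,255))
print([(r,(np.where(m[r,300:345])[0][:1]+300).tolist(),(np.where(m[r,300:345])[0][-1:]+300).tolist()) for r in list(range(238,284,3))])
E
```

```text
grasp dock -6.8 -273.2 208.0 tool z dock y,z -0.003 -1.0
t 11.5 pos [ 592.2 -242.3  189.2] shift [0.47 0.1  6.05] turn [-0.05  0.03 -0.02] F [ 0.7 -0.2  1.4] open 0.6 grip 0.0
[(238, [], []), (241, [], []), (244, [], []), (247, [330], [331]), (250, [317], [320]), (253, [324], [328]), (256, [316], [337]), (259, [316], [336]), (262, [318], [334]), (265, [323], [331]), (268, [], []), (271, [], []), (274, [316], [317]), (277, [316], [323]), (280, [318], [322]), (283, [], [])]
```

Request:
move_arm([
  [[0.2,0,1.5],[0,0,0]],
  [[0.2,0,3],[0,0,0]],
  [[0.2,0,4.5],[0,0,0]],
  [[0.2,0,6],[0,0,0]],
  [[0.5,0,6],[0,0,0]],
  [[0.8,0,6],[0,0,0]],
  [[1.0,0,6],[0,0,0]],
  [[1.2,0,6],[0,0,0]],
])

```text
clock: 12.17
eef_pos: [597.7, -207.9, 45.0]
tcp_rot: [0.002, 0.762, 0.648, 0.0]
contact_force: [-0.1, 0.6, -0.1]
opening: 0.7
grip_force: 0.0
```

Request:
move_arm([
  [[0.15,0,0],[0,0,0]],
  [[0.3,0,0],[0,0,0]],
  [[0.45,0,0],[0,0,0]],
  [[0.65,0,0],[0,0,0]],
  [[0.85,0,0],[0,0,0]],
  [[1.05,0,0],[0,0,0]],
  [[1.25,0,0],[0,0,0]],
  [[1.5,0,0],[0,0,0]],
])

```text
clock: 12.83
eef_pos: [602.5, -171.4, 42.9]
tcp_rot: [0.001, 0.762, 0.647, -0.001]
contact_force: [0.6, -4.6, 2.0]
opening: 0.4
grip_force: 1.8
```

```bash
python3 - <<'E'
from h import *
gp();print(ctrl.get_obs()['contact_force'])
E
```

```text
grasp dock -8.3 -201.6 61.7 tool z dock y,z -0.002 -1.0
[ 0.56472263 -4.637193    1.96188361]
```

Request:
move_arm([
  [[0.25,0,0],[0,0,0]],
  [[0.5,0,0],[0,0,0]],
  [[0.75,0,0],[0,0,0]],
  [[1.0,0,0],[0,0,0]],
  [[1.25,0,0],[0,0,0]],
  [[1.5,0,0],[0,0,0]],
  [[1.75,0,0],[0,0,0]],
  [[2.0,0,0],[0,0,0]],
])

```text
clock: 13.5
eef_pos: [610.1, -121.4, 42.4]
tcp_rot: [-0.0, 0.762, 0.647, -0.001]
contact_force: [1.8, -3.7, 0.4]
opening: 0.5
grip_force: 1.8
```

Request:
move_arm([
  [[0.25,0,0],[0,0,0]],
  [[0.5,0,0],[0,0,0]],
  [[0.75,0,0],[0,0,0]],
  [[1.0,0,0],[0,0,0]],
  [[1.25,0,0],[0,0,0]],
  [[1.5,0,0],[0,0,0]],
  [[1.75,0,0],[0,0,0]],
  [[2.0,0,0],[0,0,0]],
])

```text
clock: 14.17
eef_pos: [618.1, -72.1, 42.4]
tcp_rot: [-0.0, 0.762, 0.647, -0.001]
contact_force: [1.7, -4.2, -1.1]
opening: 0.6
grip_force: 1.8
```

```bash
python3 - <<'E'
from h import *
gp();print(ctrl.get_obs()['contact_force'])
p=D['o']+D['x']*-8+D['y']*-51;p[2]=43;go(p,-9.4)
E
```

```text
grasp dock -9.0 -101.1 61.2 tool z dock y,z -0.002 -1.0
[ 1.67878153 -4.23675312 -1.12978145]
t 14.1667 pos [618.1 -72.1  42.4] shift [ 2.    0.04 -0.03] turn [-0.02  0.02  0.02] F [ 1.7 -4.2 -1.1] open 0.6 grip 1.7994900047779083
```

Remaining ~50 mm; the last part goes slowly.

Request:
move_arm([
  [[0.25,0,0],[0,0,0]],
  [[0.5,0,0],[0,0,0]],
  [[0.75,0,0],[0,0,0]],
  [[1.0,0,0],[0,0,0]],
  [[1.2,0,0],[0,0,0]],
  [[1.4,0,0],[0,0,0]],
  [[1.55,0,0],[0,0,0]],
  [[1.7,0,0],[0,0,0]],
])

```text
clock: 14.83
eef_pos: [625.0, -30.4, 42.4]
tcp_rot: [0.0, 0.762, 0.647, -0.001]
contact_force: [1.4, -3.8, 0.1]
opening: 0.4
grip_force: 1.7
```

Request:
move_arm([
  [[0.1,0,0],[0,0,0]],
  [[0.2,0,0],[0,0,0]],
  [[0.3,0,0],[0,0,0]],
  [[0.4,0,0],[0,0,0]],
  [[0.45,0,0],[0,0,0]],
  [[0.45,0,0],[0,0,0]],
])

```text
clock: 15.33
eef_pos: [626.5, -21.4, 42.5]
tcp_rot: [0.001, 0.762, 0.648, -0.002]
contact_force: [0.5, -8.7, 1.5]
opening: 0.4
grip_force: 4.4
```

```bash
python3 - <<'E'
from h import *
gp();print(ctrl.get_obs()['contact_force'])
E
```

```text
grasp dock -9.0 -49.7 61.3 tool z dock y,z -0.005 -1.0
[ 0.51664524 -8.74788617  1.45681485]
```

Request:
move_arm([
  [[0.08,0,0],[0,0,0]],
  [[0.16,0,0],[0,0,0]],
  [[0.16,0,0],[0,0,0]],
  [[0.16,0,0],[0,0,0]],
])

```text
clock: 15.67
eef_pos: [626.5, -21.4, 42.6]
tcp_rot: [0.003, 0.761, 0.648, -0.005]
contact_force: [-1.7, -19.6, 2.4]
opening: 0.5
grip_force: 10.0
```

Request:
move_arm([
  [[-0.2,0,0],[0,0,0]],
  [[-0.8,0,0],[0,0,0]],
  [[-1.5,0,0],[0,0,0]],
  [[-2.2,0,-1],[0,0,0]],
  [[-3,0,-2.5],[0,0,0]],
  [[-4,0,-4],[0,0,0]],
  [[-5,0,-5],[0,0,0]],
  [[-6,0,-6],[0,0,0]],
])

```text
clock: 16.33
eef_pos: [602.9, -164.1, 194.9]
tcp_rot: [-0.0, 0.762, 0.648, -0.0]
contact_force: [0.5, -0.4, -0.2]
opening: 0.5
grip_force: 0.0
```

```bash
python3 - <<'E'
from h import *
gp();s=snap('scene','s20');t=snap('top','t20')
a=cv2.resize(s['img'][200:365,225:425],(400,330),interpolation=cv2.INTER_CUBIC);b=cv2.resize(t['img'][100:265,200:400],(400,330),interpolation=cv2.INTER_CUBIC)
cv2.imwrite('pics/c20.png',np.hstack([a,b])[...,::-1])
for f in ('t20','t0'):
  i=load(f)['img'].astype(int);bl=(i[...,2]-i[...,0]>45)
  for r in (170,190,210,230): print(f,r,(np.where(bl[r,215:400])[0]+215).tolist())
E
```

```text
grasp dock -9.0 -194.4 213.7 tool z dock y,z -0.0 -1.0
t20 170 [324]
t20 190 [227, 228, 229, 320]
t20 210 [222, 223, 224, 225, 316]
t20 230 [249, 250, 251, 252, 253, 254, 255, 256, 257, 258, 259, 311, 312]
t0 170 [299, 300, 387]
t0 190 [295, 296, 384]
t0 210 [291, 292, 380]
t0 230 [286, 287, 288, 376]
```

View pics/c20.png

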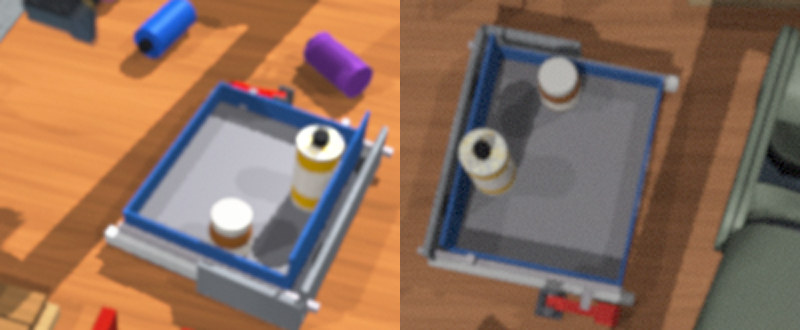

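The tray is home: it would not move further under 20 N. The tin stands at the back wall with its cap at (482,150), and the jar is upright with its lid at (558,78). I check the gap and the lever.

```bash
python3 - <<'E'
from h import *
s=load('s20');t=load('t20')
for n,q in (('top z',onz(t,241,175,156)),('scene',onz(s,225+320/2,200+137/2,156)),('tri',tri(t,(241,175),s,(385-0,268.5))[0])):
  pass
q=onz(t,241,175,156)-D['o'];print('cap top view',q@D['x'],q@D['y'])
q=onz(s,225+320/2,200+137/2,156)-D['o'];print('cap scene view',q@D['x'],q@D['y'])
for nm,z in (('down',27),('up',69)):
  q=onz(t,200+(597-400)/2,100+307/2,z)-D['o'];print('paddle',nm,q@D['x'],q@D['y'])
E
```

```text
cap top view -23.588585958969563 177.73073408630157
cap scene view -11.723268749881997 185.42602905657074
paddle down -184.5732151228849 -4.581558366355059
paddle up -189.27952789594215 -7.064834691078431
```

```bash
python3 -c "
from workcell import ctrl
print(ctrl.close_job())"
```

```text
the job is handed in; nothing more can be done
None
```

The job is handed in at about 16 s: the tin stands upright against the back wall and was let go, the lever was pressed down to its stop, and the tray is fully home with the tin and jar still standing; no result came back from the judging.

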